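# Pack the dog-grooming tray

### The arm

A 7-joint arm with a two-finger parallel gripper is mounted at the origin on the work surface. World frame = base frame: x ahead of the robot, y to its left, z up, the work surface at z = 0. Lengths are in m, angles in rad, forces in N, time in s.
With the tool pointing down it reaches from about 0.425 to 0.825 m from the base axis. Payload 3.6 kg.
Tool frame: the origin (TCP) lies where the fingers leave the gripper's body, on its centre line; the fingertips stand 73 mm ahead of it and the grasp point (between the pads) lies 54 mm ahead of it; z points along the fingers, y is the line along which they close (so a half turn about z gives the same grasp; the last joint's range is limited). The gripper opens to 85 mm and grips with 20 to 120 N. Pads are 22 mm wide; open, the fingers measure 114 mm over their backs; the gripper's body (76 mm by 85 mm) begins 54 mm behind the grasp point. The pads swing forward as they close: fully open they stand 13 mm farther back than shut.
Start: joints at [-1.262, 0.615, -0.013, 1.423, 0.008, 1.103, -0.04], TCP at [0.214, 0.614, 0.304] pointing down, gripper open.
Joint ranges: [-3.12, 3.12], [-0.3, 2.06], [-1.34, 1.32], [0.26, 2.42], [-1.36, 4.5], [0.01, 1.98], [-2.84, 2.84]. Speed limits (rad/s): [2.79, 2.79, 3.14, 3.14, 3.14, 3.14, 3.14].

### API

Orientations are given as a unit quaternion [x, y, z, w].
In Python, from station import arm, snapshot, camera_info, ticket gives the robot as it stands. Calls block until the motion is done:
- arm.movep(position, orientation): joint-space move of the TCP to a pose.
- arm.line_to(position, velocity=0.15, ori=None): straight line of the TCP; ori=None keeps the orientation; velocity is the mean speed in m/s.
- arm.move_j(angles): joint-space move.
- arm.move_gripper(opening, effort=None): opening from 0.0 (shut) to 1.0 (fully open); effort is the grip in N (None keeps the last); returns when the fingers have stopped.
- arm.pause(seconds).
- arm.ik(position, orientation): joint angles nearest the present ones, or None.
- snapshot(name): name is "scene" or "side" or "wrist"; returns the picture (400x640x3 uint8, blue, green, red); there is no depth.
- camera_info(name): a dict with "fx", "fy", "cx", "cy" (pixels), "dist_coeffs" ([k1, k2, p1, p2, k3] as OpenCV has them; the pictures are not rectified), "R" (3x3) and "t" (3): a world point X has camera coordinates R X + t; the wrist camera has in their place "T_tool_cam" (4x4, takes a point from camera to tool coordinates, whose origin is the TCP and whose axes are the flange's). Camera axes: x right, y down, z forward; pixel columns grow to the right and rows downward; lengths in m; the calibration is good to about 2 mm. A picture is of the moment at which its call begins: read the wrist's pose just before it. camera_info takes no time and is no camera call.
A pose or a line that the arm cannot do raises arm.MotionError and nothing moves.
- ticket.finish_job(): hands the job in; it is judged then, once.
Readings, each from a call of its own:
- arm.read_time(): time.
- arm.read_joint_positions(): joint angles.
- arm.read_dq(): joint speeds.
- arm.read_effort(): joint torques, N m.
- arm.read_tool_pos(): TCP position.
- arm.read_eef_rot(): TCP orientation.
- arm.read_ft_force(): force on the tool from outside, world axes, zero at the start.
- arm.read_wrist_torque(): the same for the moment, N m.
- arm.read_opening(): opening from 0.0 (shut) to 1.0 (fully open).
- arm.read_finger_force(): force on a finger pad.
Only numpy, scipy, OpenCV 4.12 (cv2) and the standard library are available. Lean on these libraries where they do the work, as an engineer would, in place of code of your own. Each camera call takes 0.05 s, during which the arm holds its last target. There are 200 camera calls.

### The job

Put the dog's grooming things away in the bamboo tray, each flat on the bottom of the recess shaped for it: the flea comb in the long narrow recess, the deshedding rake in the T-shaped one, the round silicone brush in the round one and the shampoo tin in the short wide rectangular one. Leave the tail comb and the window squeegee, which only look similar, where they lie.

Things in the scene. Friction and masses are not known exactly. Their poses are not given: they have to be found in the camera images.
- insert_slot: Bamboo slab 150 (x) x 80 (y) x 14 mm, fixed in the tray, one of four side by side at 84 mm pitch; tops and tray rim 18 mm above the table. Origin: centre of underside, 4 mm above the table. Cork-lined recess 8 mm deep (floor 6 mm above origin), a long narrow rectangle, 140 x 42 mm, centred on the slab.
- insert_tee: Bamboo slab 150 (x) x 80 (y) x 14 mm, fixed in the tray, one of four side by side at 84 mm pitch; tops and tray rim 18 mm above the table. Origin: centre of underside, 4 mm above the table. Cork-lined recess 8 mm deep (floor 6 mm above origin), T-shaped, 140 mm long, centred: stem 42 mm wide from x = -70 to +28 mm, crossbar 74 mm wide (y) from x = +28 to +70 mm.
- insert_round: Bamboo slab 150 (x) x 80 (y) x 14 mm, fixed in the tray, one of four side by side at 84 mm pitch; tops and tray rim 18 mm above the table. Origin: centre of underside, 4 mm above the table. Cork-lined recess 8 mm deep (floor 6 mm above origin), a circle 70 mm across, centred on the slab.
- insert_rect: Bamboo slab 150 (x) x 80 (y) x 14 mm, fixed in the tray, one of four side by side at 84 mm pitch; tops and tray rim 18 mm above the table. Origin: centre of underside, 4 mm above the table. Cork-lined recess 8 mm deep (floor 6 mm above origin), a short wide rectangle, 80 (x) x 58 mm (y), centred on the slab.
- flea_comb: Chrome flea comb, 125 mm long along x, at most 24 mm wide. Loose on the table; origin: centre of underside. The stout rounded grip, 20 mm wide (y) and 24 mm high, reaches from x = -62 to +11 mm; the fine-toothed blade, 12 mm high, from there to x = +62 mm. Good to grasp across y at x = -15 mm (near the centre of mass). It fits its recess either way round. About 60 g.
- rake: Grey plastic deshedding rake, T-shaped, 120 mm long along x. Loose on the table; origin: centre of underside. Straight handle 22 mm wide (y), 26 mm high, from x = -60 to +40 mm; crosshead 58 mm wide (y), 18 mm high, from x = +38 to +60 mm, with short steel tines (up to x = +63 mm, for looks only). Good to grasp across y at x = 0. About 90 g.
- brush: Round black silicone palm brush, 52 mm across and 20 mm high, with a bar grip on top, 40 (x) x 18 mm (y), from 19 to 42 mm above the origin. Loose on the table; origin: centre of underside. Grasp the bar across y. About 70 g.
- tin: Aluminium shampoo-bar tin, closed, rounded box 60 (x) x 40 (y) x 26 mm high with a dark seam. Loose on the table; origin: centre of underside. Grasp it across y. About 90 g.
- tail_comb: Look-alike that stays: chrome tail comb for people, about 130 mm long along x, low (12 mm), with a wide-toothed blade (x = 0 to +63 mm) and, in place of a stout grip, a thin round tail 8 mm thick (x = 0 to -69 mm). Origin: middle of the underside.
- squeegee: Look-alike that stays: grey plastic window squeegee, T-shaped, about 128 mm long along x, handle 20 mm wide and 22 mm high; its straight head, at +x, is 110 mm wide with a black rubber lip, far wider than the rake's. Origin: middle of the underside.
Things that resemble listed ones, but are neither listed nor needed, are in the scene too. What is shaped like the brush but blue or pink is not meant.

How it is judged:
At the end, for the whole second after the job is handed in: Comb, rake, brush and tin lie in their own recesses, released and at rest: origin within 16 mm sideways of the insert's origin and less than 10 mm above it (on the floor, not the rim), tilt under 0.1 rad. Tail comb and squeegee within 30 mm of their starts (horizontal distance between flea_comb and insert_slot below 0.016 m and z of flea_comb in the frame of insert_slot below 0.01 m and angle between each of flea_comb, rake, brush, tin's own z axis and vertical below 0.1 rad and linear speed of each of flea_comb, rake, brush, tin below 0.02 m/s and not (contact force between flea_comb and the fingers above 0.1 N) and horizontal distance between rake and insert_tee below 0.016 m and z of rake in the frame of insert_tee below 0.01 m and not (contact force between rake and the fingers above 0.1 N) and horizontal distance between brush and insert_round below 0.016 m and z of brush in the frame of insert_round below 0.01 m and not (contact force between brush and the fingers above 0.1 N) and horizontal distance between tin and insert_rect below 0.016 m and z of tin in the frame of insert_rect below 0.01 m and not (contact force between tin and the fingers above 0.1 N) and distance of each of tail_comb, squeegee from where it was at the start of the episode below 0.03 m); the robot touches nothing.
It fails at once if the tail comb is moved by more than 30 mm (distance of tail_comb from where it was at the start of the episode above 0.03 m).
It fails at once if the squeegee is moved by more than 30 mm (distance of squeegee from where it was at the start of the episode above 0.03 m).
It also fails if it takes over 118 s, if anything falls off the work surface, if the arm or the gripper's body presses on something with over 40 N, if the wrist force passes 120 N, or if a joint passes its speed limit or range.

## Working session

There is one attempt and no reset: what is moved stays moved. The work goes in short steps, each a Python script; the robot and the scene stay as the last script left them, time stands still between calls to the robot, and variables do not carry over. Pictures are saved under pics/ and viewed, at most 14 in all, crops included, and the job is handed in when it is done.

```bash
ls; mkdir -p pics
python3 - <<'E'
from station import arm, snapshot, camera_info
import cv2
for n in("scene","side","wrist"):
    cv2.imwrite(f"pics/{n}0.png",snapshot(n)); print(n,camera_info(n))
print(arm.read_time(),arm.read_tool_pos(),arm.read_eef_rot())
E
```

```text
pics
scene {'fx': 516.7426670659478, 'fy': 516.7426670659478, 'cx': 315.48774098528236, 'cy': 202.02067981815338, 'dist_coeffs': array([-0.07658804,  0.        ,  0.        ,  0.        ,  0.        ]), 'R': array([[-0.12568123,  0.9920378 ,  0.00807673],
       [ 0.84514611,  0.11132804, -0.52281366],
       [-0.51955008, -0.05888185, -0.85240873]]), 't': array([ 0.07207782, -0.41473232,  1.38360824])}
side {'fx': 394.02315250089595, 'fy': 394.02315250089595, 'cx': 315.63836947313746, 'cy': 200.40033395265107, 'dist_coeffs': array([0.00172459, 0.        , 0.        , 0.        , 0.        ]), 'R': array([[ 0.95635602, -0.29217017,  0.00444416],
       [-0.18936816, -0.6312954 , -0.7520677 ],
       [ 0.22253732,  0.71840289, -0.65907088]]), 't': array([-0.45508524,  0.13236453,  0.95437243])}
wrist {'fx': 349.3745219544435, 'fy': 349.3745219544435, 'cx': 326.62810805295294, 'cy': 196.89759033641246, 'dist_coeffs': array([-0.04253088,  0.        ,  0.        ,  0.        ,  0.        ]), 'T_tool_cam': array([[-7.34299824e-04, -9.49450886e-01, -3.13914759e-01,
         8.05835177e-02],
       [ 9.99999728e-01, -7.20504228e-04, -1.59967777e-04,
        -9.69508131e-04],
       [-7.42953636e-05, -3.13914791e-01,  9.49451157e-01,
        -6.91752983e-02],
       [ 0.00000000e+00,  0.00000000e+00,  0.00000000e+00,
         1.00000000e+00]])}
0.15 [0.21341032 0.61351197 0.30300788] [ 1.66591311e-01  9.86025541e-01 -9.69353569e-04 -1.67834509e-04]
```

View pics/scene0.png

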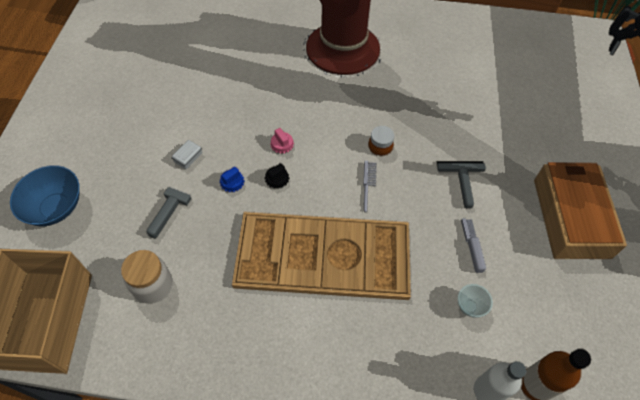

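View pics/side0.png

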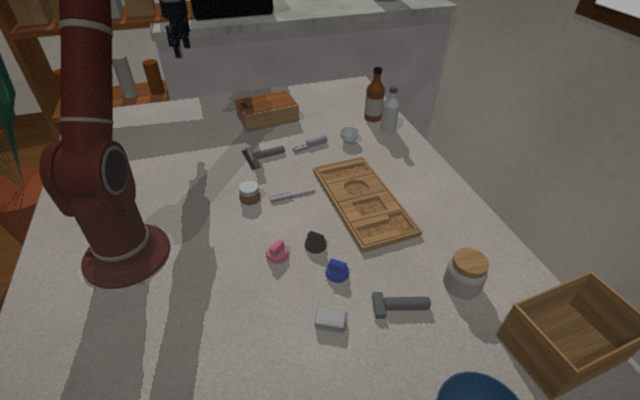

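```bash
cat > h.py <<'E'
from station import arm, snapshot, camera_info, ticket
import cv2, numpy as np
from scipy.spatial.transform import Rotation as Ro
def cast(name,px,z,pose=None):
    """pixels -> world points on plane z; pose=(tcp pos, quat) for wrist"""
    c=camera_info(name); K=np.array([[c['fx'],0,c['cx']],[0,c['fy'],c['cy']],[0,0,1]])
    u=cv2.undistortPoints(np.float64(px).reshape(-1,1,2),K,c['dist_coeffs']).reshape(-1,2)
    d=np.c_[u,np.ones(len(u))]
    if name=='wrist':
        T=c['T_tool_cam']; R=Ro.from_quat(pose[1]).as_matrix(); Rw=R@T[:3,:3]; o=R@T[:3,3]+pose[0]
    else: Rw=c['R'].T; o=-Rw@c['t']
    d=d@Rw.T
    return o+d*((z-o[2])/d[:,2])[:,None]
def quat(yaw):
    """tool down, closing line (tool y) along world direction yaw"""
    y=np.array([np.cos(yaw),np.sin(yaw),0]); z=np.array([0,0,-1.]); x=np.cross(y,z)
    return Ro.from_matrix(np.c_[x,y,z]).as_quat()
def wsnap():
    p=(np.array(arm.read_tool_pos()),np.array(arm.read_eef_rot())); return snapshot('wrist'),p
E
python3 - <<'E'
from h import *
S=lambda px,z:print(np.round(cast('scene',px,z),3).tolist())
S([(243,214),(410,219),(410,298),(233,293)],.018)
S([(258,248),(302,250),(344,253),(385,258)],.018)
S([(187,153),(178,193),(153,232),(278,176),(464,222),(480,268),(367,163),(366,208),(461,167),(468,205),(232,180),(282,140),(380,140)],.015)
for p in arm.read_joint_positions(),: print(p)
s=snapshot('scene'); 
cv2.imwrite('pics/c1.png',cv2.resize(s[125:305,135:500],None,fx=2.19,fy=2.19,interpolation=cv2.INTER_CUBIC))
E
```

```text
[[0.553, -0.157, 0.018], [0.519, 0.194, 0.018], [0.695, 0.2, 0.018], [0.729, -0.142, 0.018]]
[[0.627, -0.111, 0.018], [0.62, -0.022, 0.018], [0.616, 0.063, 0.018], [0.616, 0.147, 0.018]]
[[0.409, -0.318, 0.015], [0.517, -0.309, 0.015], [0.618, -0.336, 0.015], [0.445, -0.1, 0.015], [0.509, 0.309, 0.015], [0.613, 0.339, 0.015], [0.383, 0.093, 0.015], [0.502, 0.1, 0.015], [0.366, 0.306, 0.015], [0.466, 0.319, 0.015], [0.469, -0.199, 0.015], [0.344, -0.108, 0.015], [0.313, 0.118, 0.015]]
[-1.26248767  0.61570362 -0.0126441   1.4245064   0.00808961  1.10339945
 -0.04041646]
```

View pics/c1.png

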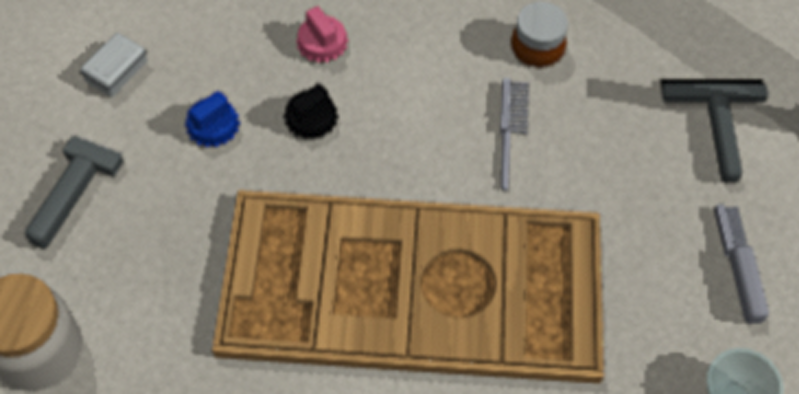

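Run:
```python
from h import *
import pickle
V={}
for n,p in (('comb',(.53,.3,.3)),('tray',(.57,.02,.3)),('left',(.46,-.24,.3))):
    arm.movep(p,quat(np.pi/2+.5*np.arctan2(p[1],p[0]))); arm.pause(.2)
    im,ps=wsnap(); V[n]=ps; cv2.imwrite(f'pics/w_{n}.png',im); print(n,ps,arm.read_time())
    print(np.round(arm.read_joint_positions(),2))
pickle.dump(V,open('v.pkl','wb'))
```

```text
comb (array([0.52937165, 0.30117967, 0.29999221]), array([-1.29414865e-01,  9.91590509e-01,  2.26275001e-04, -6.95707382e-05])) 2.0833
[-0.47  0.56 -0.13  1.55  0.08  1.04  1.21]
tray (array([0.5700237 , 0.02211298, 0.29993896]), array([-1.05618368e-02,  9.99944113e-01,  4.67999735e-04, -1.33376064e-05])) 3.425
[-0.04  0.49 -0.06  1.67  0.03  0.98  1.48]
left (array([ 0.46105819, -0.23839103,  0.29993658]), array([1.18185590e-01, 9.92991446e-01, 3.58197195e-04, 1.62172586e-04])) 4.7667
[ 0.41  0.42  0.04  1.81 -0.02  0.92  1.79]
```

View pics/w_tray.png

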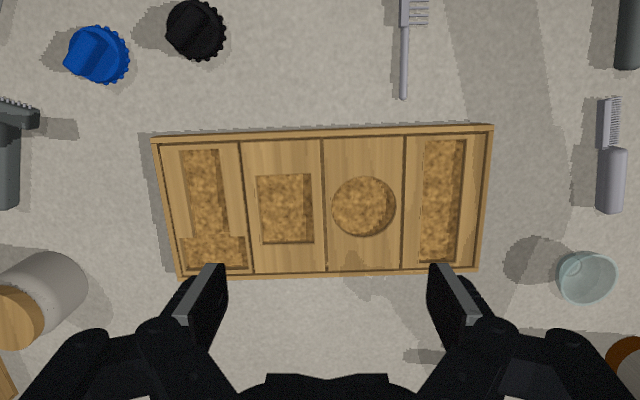

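View pics/w_left.png

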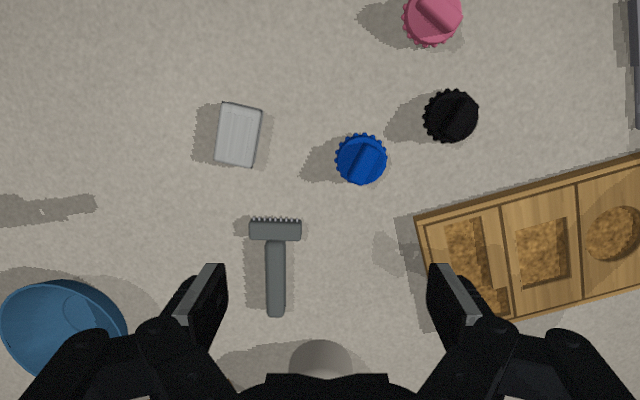

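View pics/w_comb.png

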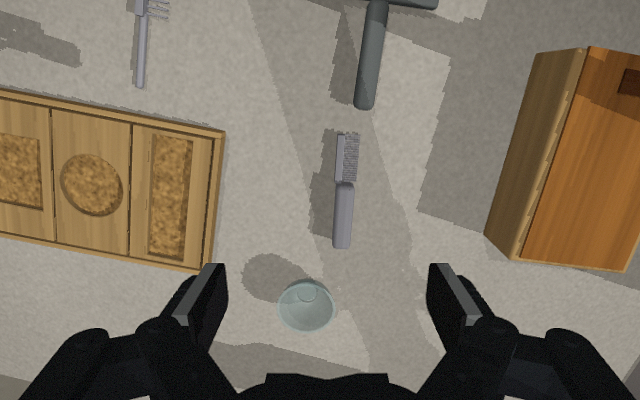

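Run:
```python
from h import *
import pickle
V=pickle.load(open('v.pkl','rb'))
# tray: outer corners at rim height, checks
t=cast('wrist',[(152,138),(493,125),(477,272),(179,279)],.018,V['tray']); print(t.round(4).tolist(),t.mean(0))
t=cast('wrist',[(364,206),(286,208)],.018,V['tray']); print(t.round(4).tolist())
obj={'comb':(.56,.325),'brush':(.445,-.1),'tin':(.409,-.318),'rake':(.565,-.322)}
for n,p in obj.items():
    arm.movep((p[0]+.08,p[1],.25),quat(np.pi/2)); arm.pause(.2)
    im,ps=wsnap(); V[n+'2']=ps; cv2.imwrite(f'pics/{n}2.png',im); print(n,ps[0],arm.read_time())
    f=im.astype(int); print('table',im[200:204,100:104].mean((0,1)), 'at nadir',im[80:85,324:329].mean((0,1)))
pickle.dump(V,open('v.pkl','wb'))
a=[cv2.imread(f'pics/{n}2.png')[0:180,230:430] for n in obj]
cv2.imwrite('pics/m.png',cv2.resize(np.vstack([np.hstack(a[:2]),np.hstack(a[2:])]),None,fx=1.65,fy=1.65,interpolation=cv2.INTER_CUBIC))
```

```text
[[0.5461, -0.1562, 0.018], [0.5262, 0.1873, 0.018], [0.6931, 0.1972, 0.018], [0.7092, -0.1471, 0.018]] [0.61864447 0.02032012 0.018     ]
[[0.6149, 0.0622, 0.018], [0.6188, -0.0211, 0.018]]
comb [0.64051946 0.32380676 0.25028586] 7.15
table [ 80.1875 123.875  153.875 ] at nadir [116.12 112.28 113.64]
brush [ 0.52552389 -0.09892082  0.24990231] 9.0167
table [79.375  80.8125 77.9375] at nadir [27.48 25.64 25.68]
tin [ 0.49022476 -0.3155394   0.25014988] 10.15
table [138.375  148.875  153.9375] at nadir [155.84 158.56 157.8 ]
rake [ 0.6435855  -0.32311469  0.25061597] 11.0667
table [130.8125 140.25   145.5   ] at nadir [102.4  104.12 100.32]
```

View pics/m.png

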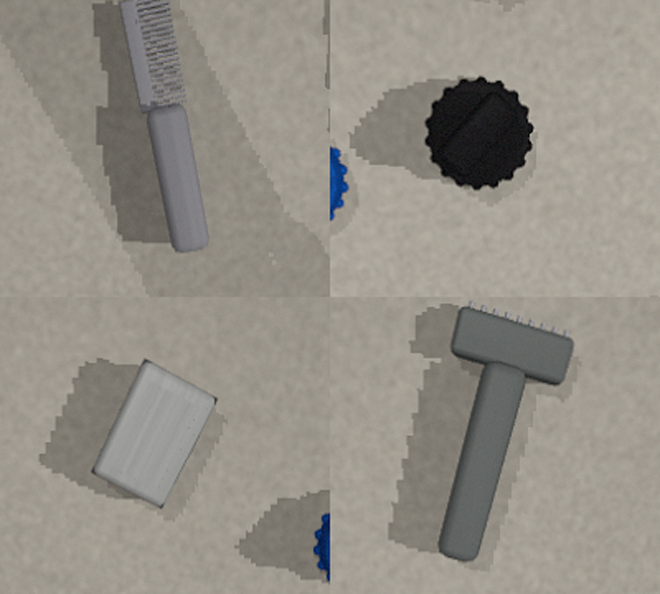

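Run:
```python
from h import *
import pickle
V=pickle.load(open('v.pkl','rb'))
def P(n,pts,z,ox,oy):
    return cast('wrist',[(230+(x-ox)/1.65,(y-oy)/1.65) for x,y in pts],z,V[n+'2'])[:,:2]
ang=lambda d:np.arctan2(d[1],d[0])
def rep(n,c,yaw,*e): print(n,c.round(4),'yaw',round(yaw,3),*[np.round(x,4) for x in e])
e,j=P('comb',[(191,250),(166,107)],.02,0,0)
u=(j-e)/np.linalg.norm(j-e); rep('comb',e+u*.062,ang(u),np.linalg.norm(j-e),'grasp',e+u*.047)
c,a,b=P('brush',[(480,133),(454,163),(505,107)],.03,330,0)
c=P('brush',[(480,133)],.012,330,0)[0]; rep('brush',c,ang(b-a),np.linalg.norm(b-a))
q=P('tin',[(145,360),(216,400),(162,507),(93,472)],.024,0,297)
rep('tin',q.mean(0),ang(q[0]+q[1]-q[2]-q[3]),np.linalg.norm(q-np.roll(q,1,0),axis=1))
h,e=P('rake',[(518,323),(459,558)],.02,330,297); rep('rake',(h+e)/2,ang(h-e),np.linalg.norm(h-e))
# jar top height: lid centre seen by scene and side
for z in (.06,.08,.1,.12): print(z,cast('scene',[(142,268)],z)[0].round(3),cast('side',[(470,262)],z)[0].round(3))
for z in (.04,.06): print(z,cast('scene',[(475,296)],z)[0].round(3),cast('side',[(349,132)],z)[0].round(3))
```

```text
Traceback (most recent call last):
numpy._core._exceptions._UFuncNoLoopError: ufunc 'multiply' did not contain a loop with signature matching types (dtype('<U5'), dtype('float64')) -> None
```

Run:
```python
from h import *
import pickle
V=pickle.load(open('v.pkl','rb'))
def P(n,pts,z,ox,oy):
    return cast('wrist',[(230+(x-ox)/1.65,(y-oy)/1.65) for x,y in pts],z,V[n+'2'])[:,:2]
ang=lambda d:np.arctan2(d[1],d[0])
def rep(n,c,yaw,*e): print(n,c.round(4),'yaw',round(yaw,3),*[np.round(x,4) for x in e])
e,j=P('comb',[(191,250),(166,107)],.02,0,0)
u=(j-e)/np.linalg.norm(j-e); rep('comb',e+u*.062,ang(u),np.linalg.norm(j-e),e+u*.047)
a,b=P('brush',[(454,163),(505,107)],.03,330,0)
c=P('brush',[(480,133)],.012,330,0)[0]; rep('brush',c,ang(b-a),np.linalg.norm(b-a))
q=P('tin',[(145,360),(216,400),(162,507),(93,472)],.024,0,297)
rep('tin',q.mean(0),ang(q[0]+q[1]-q[2]-q[3]),np.linalg.norm(q-np.roll(q,1,0),axis=1))
h,e=P('rake',[(518,323),(459,558)],.02,330,297); rep('rake',(h+e)/2,ang(h-e),np.linalg.norm(h-e))
for z in (.06,.08,.1,.12): print(z,cast('scene',[(142,268)],z)[0].round(3),cast('side',[(470,262)],z)[0].round(3))
for z in (.04,.06): print(z,cast('scene',[(475,296)],z)[0].round(3),cast('side',[(349,132)],z)[0].round(3))
```

```text
comb [0.5564 0.328 ] yaw -2.958 0.0721 [0.5712 0.3308]
brush [ 0.4436 -0.1047] yaw 2.38 0.0355
tin [ 0.4114 -0.3194] yaw 2.675 [0.058  0.0385 0.0574 0.0385]
rake [ 0.5695 -0.3254] yaw 2.883 0.1169
0.06 [ 0.719 -0.316  0.06 ] [ 0.739 -0.298  0.06 ]
0.08 [ 0.727 -0.308  0.08 ] [ 0.724 -0.311  0.08 ]
0.1 [ 0.735 -0.3    0.1  ] [ 0.71  -0.324  0.1  ]
0.12 [ 0.743 -0.292  0.12 ] [ 0.695 -0.337  0.12 ]
0.04 [0.685 0.32  0.04 ] [0.688 0.315 0.04 ]
0.06 [0.694 0.314 0.06 ] [0.675 0.285 0.06 ]
```

```bash
cat > pp.py <<'E'
from h import *
C=np.array([.6186,.0203]); TY=.055
u=lambda a:np.array([np.cos(a),np.sin(a)])
slab=lambda k:C+k*.084*u(TY+np.pi/2)
# name: grasp xy, object yaw, tool yaw offset, TCP z, opening, expected gap, place xy, object yaw there
JOB={'comb':((.5712,.3308),-2.958,-np.pi/2,.083,.6,.020,slab(1.5)-.015*u(TY-np.pi),TY-np.pi),
 'rake':((.5695,-.3254),2.883,np.pi/2,.084,.6,.022,slab(-1.5),TY+2*np.pi),
 'brush':((.4436,-.1047),2.38,-np.pi/2,.098,.6,.018,slab(.5),TY+np.pi),
 'tin':((.4114,-.3194),2.675,-np.pi/2,.083,.85,.040,slab(-.5),TY+np.pi)}
def go(n):
    g,yaw,off,z,op,gap,pl,yaw2=JOB[n]
    A,B=quat(yaw+off),quat(yaw2+off)
    arm.move_gripper(op,40)
    arm.movep((*g,z+.1),A); arm.line_to((*g,z),.12)
    arm.move_gripper(0.,40); o=arm.read_opening()
    print(n,'gap',o*.085,'want',gap,'force',arm.read_finger_force())
    arm.line_to((*g,z+.1),.15)
    if abs(o*.085-gap)>.006: print('STOP: grip'); return
    arm.movep((*pl,.2),B); print('held gap',arm.read_opening()*.085,'q',np.round(arm.read_joint_positions(),2))
    arm.line_to((*pl,z+.03),.15); arm.line_to((*pl,z+.011),.05); arm.pause(.3)
    print('ft',np.round(arm.read_ft_force(),1))
    arm.move_gripper(min(1.,gap/.085+.3)); arm.line_to((*pl,.25),.15)
    print('t',arm.read_time())
E
python3 - <<'E'
from pp import *
go('comb')
arm.movep((.56,.1,.3),quat(np.pi/2)); arm.pause(.2)
im,p=wsnap(); cv2.imwrite('pics/a1.png',im)
E
```

```text
comb gap 0.018957313442998613 want 0.02 force 40.531253814697266
held gap 0.019304232128093107 q [-0.2   0.71 -0.11  1.56  0.09  0.88  1.28]
ft [-1.1 -0.8  3.5]
t 19.9583
```

View pics/a1.png

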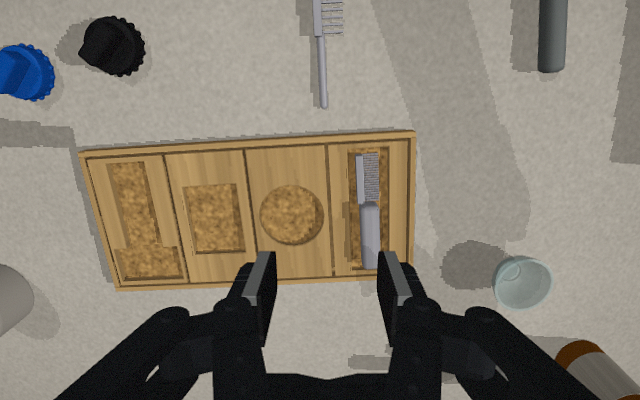

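The comb lies in the slot recess (grip at about (370,235), blade at (367,175)). I'll check its far end later. Next are the others.

Run:
```python
from pp import *
for n in ('rake','brush','tin'): go(n)
a=[]
for p in ((.68,.1,.24),(.68,-.06,.24)):
    arm.movep(p,quat(np.pi/2+.055)); arm.pause(.3)
    im,ps=wsnap(); print(ps); a.append(im[:260,100:560])
cv2.imwrite('pics/a2.png',np.vstack(a))
cv2.imwrite('pics/side2.png',cv2.resize(snapshot('side')[140:260,240:440],None,fx=3.5,fy=3.5,interpolation=cv2.INTER_CUBIC))
```

```text
rake gap 0.02092089124324524 want 0.022 force 40.29818594455719
held gap 0.02060807205700807 q [ 0.56  0.82 -0.77  1.58  0.64  1.02  1.22]
ft [ 3.7 -0.2  6.5]
t 29.4833
brush gap 0.017183663530661565 want 0.018 force 39.95266377925873
held gap 0.016986193044653812 q [ 0.33  0.82 -0.83  1.62  0.69  1.02  0.9 ]
ft [-0.  -0.  -0.6]
t 36.5667
tin gap 0.03881553322466354 want 0.04 force 42.125510573387146
held gap 0.03868930701107578 q [ 0.49  0.84 -0.89  1.61  0.73  1.05  1.01]
ft [-0.8 -1.8  1.3]
t 45.2667
(array([0.68012356, 0.09826529, 0.24000932]), array([-2.63110421e-02,  9.99653721e-01, -4.09131404e-04, -2.20262276e-05]))
(array([ 0.68001661, -0.05828719,  0.24018009]), array([-2.88090884e-02,  9.99584892e-01,  2.60424022e-04,  1.07662502e-04]))
```

View pics/a2.png

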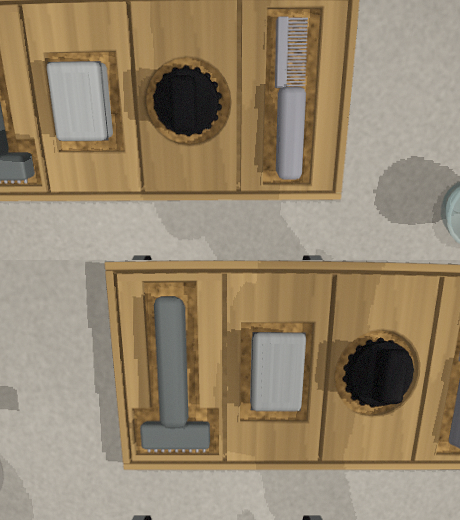

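View pics/side2.png

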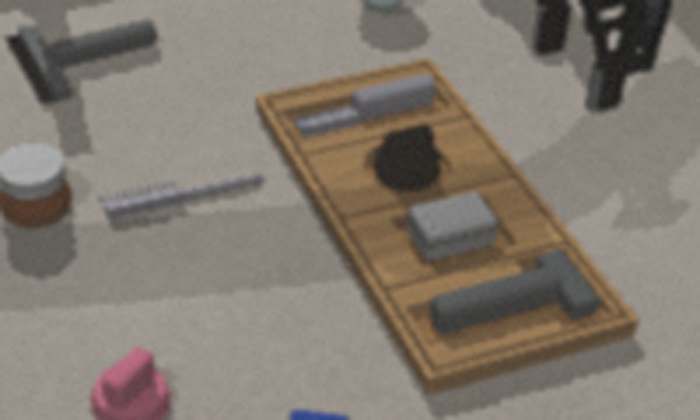

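All four are flat inside their recesses with a margin of cork visible around each one: comb at (290,100) and brush at (187,101) in the upper view, tin at (278,372) and rake at (173,375) in the lower one. The tail comb and squeegee have not moved. I'll hand in the job.

```bash
python3 -c "
from station import ticket
print(ticket.finish_job())"
```

```text
the job is handed in; nothing more can be done
None
```

I handed the job in at about 47 s of robot time: the last pictures show the flea comb, rake, brush and tin flat in their own recesses and the tail comb and squeegee where they lay, but the station returned no verdict.

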